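# Hold the letter clip open over the channel card

### The job

I am about to slip a fresh channel list against the card that stands between the two receiver stacks. Take the steel spring clip off the rim of the parts bin, bring it over and lower it, squeezed wide open, so that its jaws straddle the middle of the card's top edge, square to the card, with the edge well up between them and neither jaw touching it. Do not let the clip bite the card, do not shift the card or the receivers, and finish while still holding the clip squeezed open in place.

Things in the scene. Friction and masses are not known exactly. Their poses are not given: they have to be found in the camera images.
- clip: Plain steel spring letter clip, 80 mm tall, 64 mm wide, 100 g; at the start clamped upright, handles up, on the bin's rim. Origin in its symmetry plane, on the hinge pin (8 mm thick, 62 mm long). Own x runs along the pin (its width), y is the way the jaws spread and the handles are squeezed, z points from jaws to handles.
- clip_handles (a point): Between the two flat handles, 30 mm above the pin (axes as the clip's): the place to squeeze, along y. Handles 32 mm wide (x), 3 mm thick. At rest a V, 2 to 46 mm above the pin, 59 mm over the outsides at the top; fully squeezed parallel, 5 to 54 mm above the pin, 18 mm over the outsides. 4 N each starts opening them, about 10 N holds them at the firm stop; gripping harder does no harm.
- clip_jaws (a point): Between the jaws, 32 mm below the pin (axes as the clip's). The jaws are plates 64 mm wide (x) with rolled lips 5 mm thick; lip tips 34 mm below the pin when closed, 31 mm fully open. Fully open the jaws are 37 mm over the outsides.
- clip_a (a joint): How far the clip is open: angle of each half from closed, rad (both halves move alike). 0 closed, about 0.06 when clamped on the bin's 5 mm rim, 0.42 fully open against its stop, when the gap between the lips is 27 mm (20 mm at 0.31). Grows as the handles are squeezed; the spring closes it.
- bin: Black plastic parts bin, fixed to the desk, 200 x 140 x 80 mm (x, y, z), walls 5 mm; origin at the centre of its underside. The clip sits anywhere along the wall on its +y side (200 mm long, along the bin's x), pin resting on the rim, clip's x along the wall. Contents stay below 35 mm.
- bin_rim (a point): Middle of the top of that wall, 80 mm above the desk.
- card: Channel card: white rigid board 120 mm wide (own x), 5 mm thick (own y), standing upright, edge-on to the robot, in a slotted wooden stand 110 x 45 x 14 mm; 0.35 kg together, loose on the desk. Origin at the centre of the stand's underside, z up; the card's top edge is 98 mm above the desk.
- card_edge (a point): Middle of the card's top edge: 98 mm above the card's origin, axes as the card's.
- rec_l0: Black receiver 110 x 125 x 47 mm (x, y, z), 0.7 kg, lower one of the stack on the card's +y side; origin at the centre of its underside. The near sides of the stacks are about 45 mm from the card's middle plane; each stack is 94 mm tall.
- rec_l1: Receiver of the same size, on top of rec_l0.
- rec_r0: Receiver of the same size, lower one of the stack on the card's -y side.
- rec_r1: Receiver of the same size, on top of rec_r0.
Mind the look-alikes: they are no part of the job. What is shaped like the rec_r1 but green or orange is not meant.

How it is judged:
On the way:
1. the clip is off the bin's rim and lifted clear of it (z of clip in the frame of bin_rim above 0.045 m and contact force between clip and bin below 0.05 N and contact force between clip and the fingers above 1 N), for 0.2 s.
At the end, for the whole second after the job is handed in: Fingers hold the clip open past 0.30 rad (gap 20 mm), at rest, card edge 6 mm or more above the lip tips, below the pin, within 8 mm of the clip's middle plane; clip within 20 mm of mid-edge, within 0.25 rad of parallel and upright, touching no card or receiver; card upright (value of joint clip_a above 0.3 rad and z of card_edge in the frame of clip between -0.0245 and -0.005 m and y of card_edge in the frame of clip between -0.008 and 0.008 m and x of card_edge in the frame of clip between -0.02 and 0.02 m and angle between the x axis of clip and the x axis of card, either way round below 0.25 rad and angle between clip's own z axis and vertical below 0.25 rad and contact force between clip and the fingers above 2 N and contact force between clip and card below 0.2 N and contact force between clip and rec_l1 below 0.2 N and contact force between clip and rec_r1 below 0.2 N and linear speed of clip below 0.02 m/s and angle between card's own z axis and vertical below 0.05 rad); the arm keeps its last pose, push and grip.
It fails at once if the clip bites or presses hard on the card (over 4 N) (contact force between clip and card above 4 N).
It fails at once if the card is shifted by more than 12 mm (distance of card from where it was at the start of the episode above 0.012 m).
It fails at once if a receiver is shifted by more than 12 mm (distance of any of rec_l0, rec_l1, rec_r0, rec_r1 from where it was at the start of the episode above 0.012 m).
It also fails if it takes over 42 s, if anything falls off the work surface, if the arm or the gripper's body presses on something with over 40 N, if the wrist force passes 120 N, or if a joint passes its speed limit or range.

### The arm

A 6-joint arm with a two-finger parallel gripper is mounted at the origin on the work surface. World frame = base frame: x ahead of the robot, y to its left, z up, the work surface at z = 0. Lengths are in m, angles in rad, forces in N, time in s.
With the tool pointing down it reaches from about 0.3 to 0.825 m from the base axis. Payload 5.4 kg.
Tool frame: the origin (TCP) lies at the centre of the arm's flange, where the gripper is bolted on; the fingertips stand 190 mm ahead of it and the grasp point (between the pads) lies 171 mm ahead of it; y points along the fingers, z is the direction in which the jaws open and shut, and the axes are right-handed (so a half turn about y gives the same grasp; the last joint's range is limited). The gripper opens to 92 mm and grips with 3 to 60 N. Pads are 20 mm wide; open, the fingers measure 128 mm over their backs; the gripper's body (75 mm by 189 mm) begins 69 mm behind the grasp point.
Start: joints at [-0.21, 0.158, 1.597, -0, 1.386, -0.21], TCP at [0.575, -0, 0.405] pointing down, gripper open.
Joint ranges: [-2.91, 2.91], [-0.94, 2.29], [0.18, 2.7], [-1.29, 4.43], [0.17, 2.64], [-3, 3]. Speed limits (rad/s): [2.57, 2.57, 3.14, 3.14, 3.14, 3.14].

### API

Orientations are given as a 3x3 rotation matrix whose columns are the frame's x, y, z axes.
In Python, from cell import manip gives the robot as it stands. The module is installed in compiled form; this text tells all that it offers.
- The arm moves only by the tool servo_tool, never from a script. Its argument "commands" is a list of rows, each a list of 4 numbers: the shift along the tool's x, y, z in cm, then the turn about the tool's y in rad. A call has 1 to 8 rows; each row is the pose to reach, as a shift and turn from the pose measured when the call began, along the tool's axes at that moment; what a row does not reach only later rows make up. A row lasts 1/12 s, in which the tool goes at most 41.7 mm and 7.16 degrees, less where a joint would pass 70% of its speed; a pose out of reach is approached as far as the arm can. A call with a gripper value outside its range is refused whole. "hand" is the closure, from -1 (fully open) to 1 (shut), set as the call begins (left out, the last holds). The fingers move at their own pace and stop on an object; "squeeze" is the grip in N (left out, the last holds). Time passes only in rows, so rows that repeat a pose let the fingers close. It gives the time, the measured TCP pose, the force and the opening at its end, in the units of the state.
- manip.get_obs(): the state, without advancing time (a new reading comes with each control period).
- manip.camera(name): name is "scene" or "side" or "wrist"; returns a dict with "pixels" (384x512x3 uint8, red, green, blue), "depth" (384x512 float32, m along the optical axis (not along the pixel's ray), 0 where there is no reading), "fx", "fy", "cx", "cy" (pixels), "rvec" (rotation vector, rad) and "tvec" (3), from world to camera coordinates, as OpenCV has them. Camera axes: x right, y down, z forward; pixel columns grow to the right and rows downward; lengths in m; the calibration is good to about 2 mm. A picture is of the moment at which its call begins.
- manip.finish_job(): hands the job in, once; it reports no verdict.
The state is a dict: "clock": time; "q": joint angles; "dq": joint speeds; "effort": joint torques, N m; "position": TCP position; "eef_rot": TCP orientation; "ft_force": force on the tool from outside, world axes, zero at the start; "moment": the same for the moment, N m; "width": finger opening in m.
Only numpy, scipy, OpenCV 4.12 (cv2) and the standard library are available. Lean on these libraries where they do the work, as an engineer would, in place of code of your own. Each camera call takes 0.05 s, during which the arm holds its last target.

## Working session

There is one attempt and no reset: what is moved stays moved. The work goes in short steps, Python scripts to look and compute and a tool call to move; the robot and the scene stay as the last step left them, time stands still between calls to the robot, and variables do not carry over. Pictures are saved under pics/ and viewed, and the job is handed in when it is done.

Besides the shell and the picture viewer there is one more tool, called after "Call:" as name(argument=value, ...), one argument or row to a line, values as JSON. servo_tool: Moves the arm, as the interface text tells. Its arguments: {"type":"object","properties":{"commands":{"type":"array"},"hand":{"type":"number"},"squeeze":{"type":"number"}},"required":["commands"]}

```bash
mkdir -p pics; cat > h.py <<'E'
import numpy as np, cv2
from cell import manip
def shot(n,tag):
    c=manip.camera(n); np.savez(f'pics/{tag}.npz',**c)
    cv2.imwrite(f'pics/{tag}.png',c['pixels'][:,:,::-1]); return c
def load(tag): return dict(np.load(f'pics/{tag}.npz'))
def cloud(c):
    R,_=cv2.Rodrigues(c['rvec']); d=c['depth']
    v,u=np.mgrid[:d.shape[0],:d.shape[1]]
    P=np.stack([(u-c['cx'])/c['fx']*d,(v-c['cy'])/c['fy']*d,d],-1)
    W=(P-c['tvec'].reshape(3))@R; W[d==0]=np.nan; return W
def proj(c,p): return cv2.projectPoints(np.float64(p).reshape(-1,1,3),c['rvec'],c['tvec'],np.array([[c['fx'],0,c['cx']],[0,c['fy'],c['cy']],[0,0,1.]]),None)[0].reshape(-1,2)
E
python3 - <<'E'
from h import *
o=manip.get_obs()
print(o['clock'],o['position'],o['eef_rot'],o['width'])
for n in('scene','side','wrist'):
    c=shot(n,n+'0'); R,_=cv2.Rodrigues(c['rvec']); print(n,-R.T@c['tvec'].reshape(3),R[2])
E
```

```text
0.0 [5.74728341e-01 4.28826078e-05 4.03721989e-01] [[ 1.01972531e-05 -1.82153986e-03  9.99998341e-01]
 [-9.99999934e-01  3.64093416e-04  1.08604811e-05]
 [-3.64112595e-04 -9.99998275e-01 -1.82153603e-03]] 0.0921707763383627
scene [ 1.41927255 -0.18532074  0.63295953] [-0.80422709  0.19237707 -0.5623254 ]
side [ 0.43250541 -0.67948732  0.80329504] [ 0.20823683  0.67688185 -0.70602294]
wrist [0.57502535 0.08487174 0.38477743] [-6.84327065e-04 -2.98225704e-01 -9.54495134e-01]
```

View pics/scene0.png

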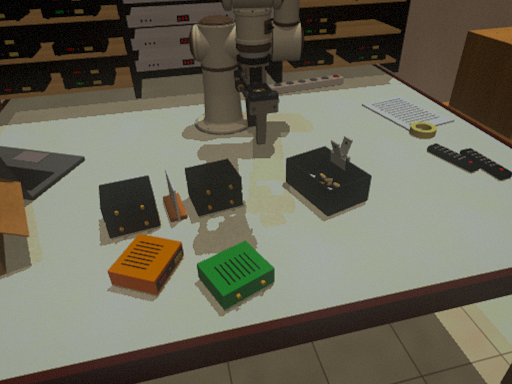

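View pics/side0.png

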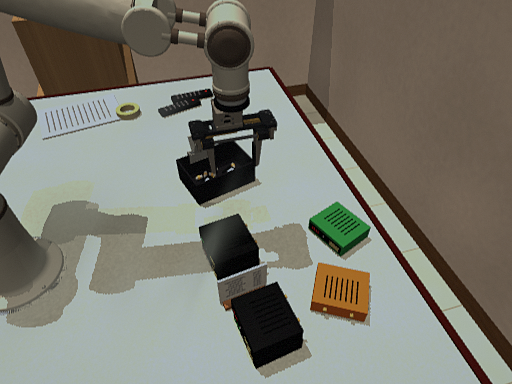

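View pics/wrist0.png

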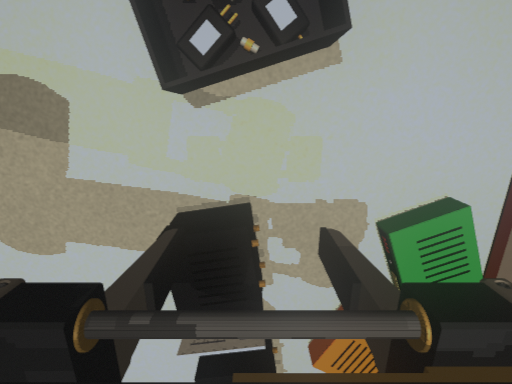

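The scene view shows the clip at about (342,152) on the bin's far (+y) rim. The card's edge is at about (170,185), between the black stacks. Next I'll look at enlarged crops and depth.

```bash
python3 - <<'E'
from h import *
def crop(t,x0,x1,y0,y1,s):
    c=load(t); cv2.imwrite(f'pics/{t}_crop{x0}.png',cv2.resize(c['pixels'][y0:y1,x0:x1,::-1],None,fx=s,fy=s,interpolation=cv2.INTER_CUBIC))
crop('scene0',270,390,120,220,6)
crop('scene0',90,250,145,240,5)
crop('side0',190,310,205,370,3.5)
c=load('scene0');W=cloud(c)
# rim points: z 0.075..0.085 in bin area
sub=W[120:220,270:390].reshape(-1,3)
r=sub[(sub[:,2]>.076)&(sub[:,2]<.084)]
print('rim',len(r),r.min(0),r.max(0)); rect=cv2.minAreaRect(np.float32(r[:,:2])); print(rect)
k=sub[sub[:,2]>.088]; print('clip',len(k),k.min(0),k.max(0),k.mean(0)); print(cv2.minAreaRect(np.float32(k[:,:2])))
for z in np.arange(.09,.15,.006):
    q=k[abs(k[:,2]-z)<.003]
    if len(q): print(round(z,3),len(q),q.min(0).round(4),q.max(0).round(4))
for t,(x0,x1,y0,y1) in dict(scene0=(90,250,145,240),side0=(190,310,205,370)).items():
    W=cloud(load(t)); P=W[y0:y1,x0:x1].reshape(-1,3); g=P[(P[:,2]>.088)&(P[:,2]<.105)]
    n,l,s,_=cv2.connectedComponentsWithStats(np.uint8((W[...,2]>.088)&(W[...,2]<.105)))
    for i in range(1,n):
        if s[i,4]>25:
            q=W[l==i]; print(t,s[i],q.mean(0).round(4),q[:,2].max().round(4),cv2.minAreaRect(np.float32(q[:,:2])))
E
```

```text
rim 530 [0.43915027 0.10809223 0.07600882] [0.6708373  0.29885536 0.08399278]
((0.5537206530570984, 0.20587769150733948), (0.2060602456331253, 0.14833778142929077), 16.828699111938477)
clip 291 [0.48040059 0.23192177 0.08845542] [0.54362259 0.28937514 0.13607308] [0.51227399 0.26394701 0.11041605]
((0.5127272009849548, 0.26030176877975464), (0.058943964540958405, 0.05798841640353203), 72.5160140991211)
0.09 54 [0.4804 0.2442 0.0885] [0.5436 0.2803 0.0929]
0.096 33 [0.4926 0.2458 0.093 ] [0.5289 0.2779 0.0988]
0.102 30 [0.4915 0.2426 0.0995] [0.5302 0.2803 0.1046]
0.108 34 [0.4908 0.2411 0.1052] [0.5285 0.2844 0.111 ]
0.114 30 [0.487  0.2411 0.111 ] [0.5332 0.2853 0.1169]
0.12 34 [0.4898 0.2365 0.1171] [0.5316 0.2853 0.1229]
0.126 34 [0.4889 0.233  0.1234] [0.5306 0.2882 0.1286]
0.132 39 [0.4906 0.2319 0.1298] [0.5357 0.2894 0.1349]
0.138 3 [0.4957 0.2333 0.1354] [0.5365 0.278  0.1361]
scene0 [411   1  94  27 244] [-1.1551  1.8636  0.0968] 0.105 ((-1.2337894439697266, 1.862980842590332), (0.03805312141776085, 1.0686216354370117), 89.56095886230469)
scene0 [304  42  34   7 103] [-0.637
[... 2988 characters left out ...]
.458496570587158)
side0 [ 199  214   60   52 1839] [ 0.5233 -0.1175  0.0928] 0.0966 ((0.5240204334259033, -0.11320815980434418), (0.10980919748544693, 0.12662656605243683), 9.118387222290039)
side0 [  0 233  34  42 268] [ 0.0472 -0.0397  0.0966] 0.1049 ((0.04869745299220085, -0.0263642817735672), (0.11163327842950821, 0.030899589881300926), 62.8775520324707)
side0 [217 263  50  22 215] [ 0.5296 -0.2254  0.0948] 0.0995 ((0.5317712426185608, -0.2242058962583542), (0.11995293200016022, 0.007320420816540718), 7.873135566711426)
side0 [ 231  282   73   72 3055] [ 0.5523 -0.3377  0.093 ] 0.0972 ((0.5535392761230469, -0.333096444606781), (0.1110009178519249, 0.12641824781894684), 7.003095626831055)
```

View pics/scene0_crop270.png

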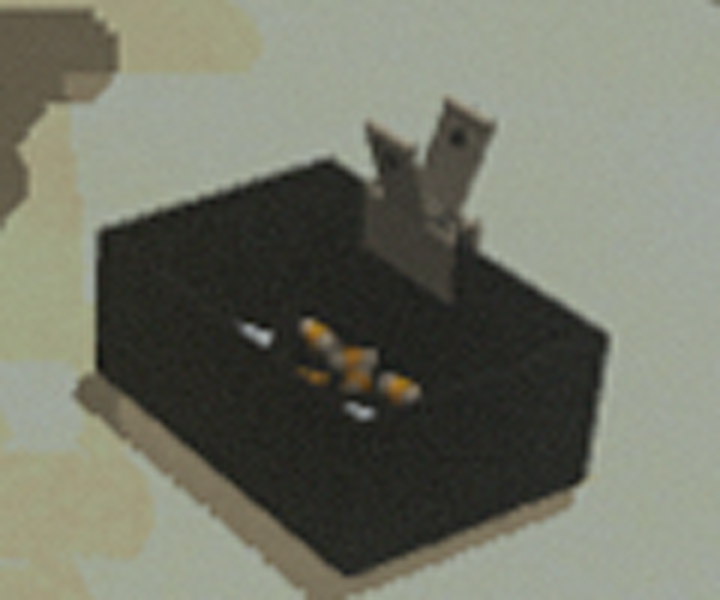

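View pics/scene0_crop90.png

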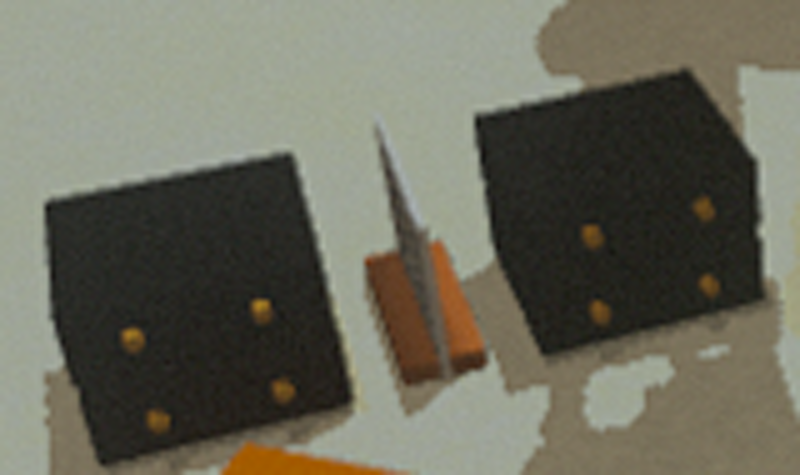

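Call:
servo_tool(
  commands=[
    [-4, 0, -1, 0.12],
    [-8, 0, -2, 0.24],
    [-12, 0, -3, 0.36],
    [-16, 0, -4, 0.48],
    [-20, 0, -5, 0.6],
    [-23, 0, -6, 0.72],
    [-25.5, 0, -6.2, 0.84],
    [-26, 0, -6.3, 0.96],
  ],
  hand=-1,
)

```text
clock: 0.82
position: [0.5102, 0.264, 0.4038]
eef_rot: [[-0.81, -0.002, 0.586], [-0.586, 0.002, -0.81], [0.001, -1.0, -0.003]]
ft_force: [0.8, -1.0, 0.6]
width: 0.092
```

The crops show the clip's V straddling the +y rim at about (343,150), and the card's top edge running from (166,169) to (175,190). Both agree with the depth fits.

Call:
servo_tool(
  commands=[
    [0, 0, 0, 0.12],
    [0, 0, 0, 0.24],
    [0, 0, 0, 0.333],
    [0, 0, 0, 0.333],
    [0, 0, 0, 0.333],
  ],
)

```text
clock: 1.23
position: [0.5101, 0.264, 0.4035]
eef_rot: [[-0.956, -0.003, 0.292], [-0.292, 0.002, -0.956], [0.002, -1.0, -0.002]]
ft_force: [0.2, -0.4, 0.4]
width: 0.0921
```

```bash
python3 - <<'E'
from h import *
for n in('wrist','scene','side'):
    c=shot(n,n+'1')
    W=cloud(c); 
    B=(abs(W[...,0]-.515)<.06)&(abs(W[...,1]-.262)<.05)&(W[...,2]<.15)
    for lo,hi in((.075,.088),(.088,.1),(.1,.115),(.115,.127),(.127,.145)):
        q=W[B&(W[...,2]>lo)&(W[...,2]<hi)]
        if len(q)>5: print(n,lo,len(q),q.mean(0).round(4),q[:,2].max().round(4),cv2.minAreaRect(np.float32(q[:,:2])))
print(manip.get_obs()['position'],manip.get_obs()['eef_rot'])
E
```

```text
wrist 0.075 561 [0.5187 0.2609 0.0832] 0.088 ((0.5093485713005066, 0.2574494481086731), (0.13695620000362396, 0.029988538473844528), 27.324216842651367)
wrist 0.088 592 [0.5131 0.2592 0.0913] 0.0999 ((0.5121863484382629, 0.25826331973075867), (0.061292994767427444, 0.02788991667330265), 21.43157386779785)
wrist 0.1 365 [0.5131 0.2592 0.1075] 0.1147 ((0.5121386647224426, 0.2593129277229309), (0.03218913823366165, 0.03813667967915535), 16.686172485351562)
wrist 0.115 282 [0.5138 0.2586 0.12  ] 0.127 ((0.5121796131134033, 0.2591627836227417), (0.0323970764875412, 0.04898221045732498), 16.66980743408203)
wrist 0.127 380 [0.5127 0.26   0.1323] 0.1344 ((0.5120700597763062, 0.25931987166404724), (0.032123252749443054, 0.05299963802099228), 16.66680145263672)
scene 0.075 123 [0.5242 0.2609 0.0813] 0.0879 ((0.5150084495544434, 0.2614169120788574), (0.12433470040559769, 0.02322772704064846), 12.715852737426758)
scene 0.088 90 [0.5166 0.2631 0.0931] 0.1 ((0.5106327533721924, 0.26243290305137634), (0.0628090500831604, 0.030306965112686157), 16.248788833618164)
scene 0.1 78 [0.5102 0.2655 0.1073]
[... 627 characters left out ...]
0077515, 0.2557545304298401), (0.05724804103374481, 0.030722713097929955), 7.365664958953857)
side 0.1 71 [0.5098 0.2601 0.1078] 0.1145 ((0.5106791853904724, 0.25799980759620667), (0.033175572752952576, 0.04184788838028908), 16.521955490112305)
side 0.115 63 [0.5084 0.2617 0.1203] 0.127 ((0.5114708542823792, 0.2565569579601288), (0.033412061631679535, 0.05189276859164238), 16.454666137695312)
side 0.127 37 [0.5121 0.2545 0.1297] 0.1326 ((0.5130765438079834, 0.25757741928100586), (0.03183680400252342, 0.05523701384663582), 11.730982780456543)
[0.51020395 0.26391401 0.40371745] [[-0.95677703 -0.00246661  0.29081201]
 [-0.29081678  0.00186182 -0.95677695]
 [ 0.00181855 -0.99999522 -0.00249868]]
```

View pics/wrist1.png

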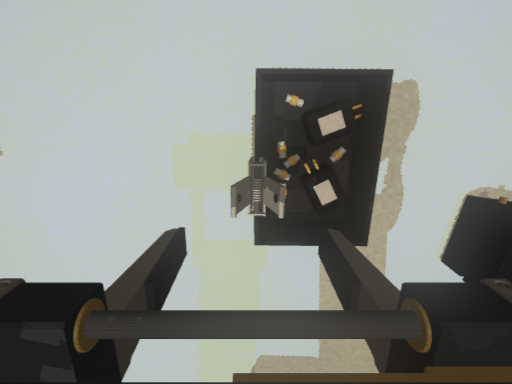

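View pics/side1.png

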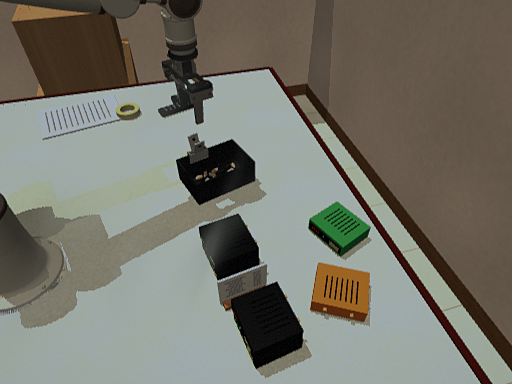

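Call:
servo_tool(
  commands=[
    [-0.08, 2, 0.54, 0.004],
    [-0.08, 5, 0.54, 0.004],
    [-0.08, 7, 0.54, 0.004],
    [-0.08, 7, 0.54, 0.004],
    [-0.08, 7, 0.54, 0.004],
  ],
)

```text
clock: 1.8
position: [0.512, 0.2589, 0.3329]
eef_rot: [[-0.958, -0.005, 0.288], [-0.288, 0.001, -0.958], [0.004, -1.0, -0.003]]
ft_force: [-0.2, 0.0, 0.4]
width: 0.092
```

```bash
python3 - <<'E'
from h import *
c=load('wrist1');W=cloud(c)
q=W[100:130,256:260].reshape(-1,3);print('rim z?',q[:,2].round(4)[::8])
q=W[20:60,40:200].reshape(-1,3);print('table',np.nanmedian(q[:,2]))
c=shot('wrist','wrist2');W=cloud(c)
B=(abs(W[...,0]-.515)<.06)&(abs(W[...,1]-.262)<.05)&(W[...,2]<.15)
for lo,hi in((.1,.115),(.115,.127),(.127,.145)):
        q=W[B&(W[...,2]>lo)&(W[...,2]<hi)]
        if len(q)>5: print(lo,len(q),q.mean(0).round(4),q[:,2].max().round(4),cv2.minAreaRect(np.float32(q[:,:2])))
print(manip.get_obs()['position'],manip.get_obs()['eef_rot'])
E
```

```text
rim z? [0.0814 0.0815 0.082  0.0796 0.0805 0.0805 0.0814 0.0795 0.0818 0.0807
 0.0798 0.0801 0.0808 0.0808 0.082 ]
table 0.0009570428594201475
0.1 641 [0.5133 0.2599 0.1076] 0.115 ((0.5118732452392578, 0.25930288434028625), (0.032854579389095306, 0.04033190384507179), 16.4116268157959)
0.115 517 [0.5137 0.2599 0.1202] 0.1268 ((0.5122734308242798, 0.2599658668041229), (0.032681651413440704, 0.050502896308898926), 15.857662200927734)
0.127 707 [0.5133 0.2596 0.133 ] 0.145 ((0.51197350025177, 0.2601924538612366), (0.032603926956653595, 0.10249563306570053), 16.001489639282227)
[0.51265776 0.25914311 0.33458635] [[-0.95777946 -0.0017479   0.2874986 ]
 [-0.28750191  0.002096   -0.95777777]
 [ 0.00107151 -0.99999628 -0.00251003]]
```

View pics/wrist2.png

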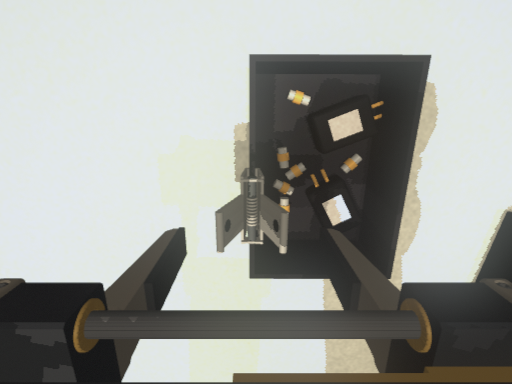

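```bash
python3 - <<'E'
from h import *
c=load('wrist2'); o=manip.get_obs(); p=o['position'];R=o['eef_rot']
for d in(.15,.171,.19,.22,.25): 
  print(d,proj(c,[p+R[:,1]*d, p+R[:,1]*d+R[:,2]*.046,p+R[:,1]*d-R[:,2]*.046]).round(1).tolist())
W=cloud(c)
for z0 in (.1,.108,.116,.124,.132):
  m=(abs(W[...,0]-.512)<.03)&(abs(W[...,1]-.26)<.04)&(abs(W[...,2]-z0)<.004)
  L=(W[m]-p)@R; 
  print(z0,L[:,2].min().round(4),L[:,2].max().round(4),L[:,0].min().round(4),L[:,0].max().round(4))
Rc,_=cv2.Rodrigues(c['rvec']);print((Rc@R).round(4), R.T@(-Rc.T@c['tvec'].reshape(3)-p),c['fx'])
E
```

```text
0.15 [[251.6, 273.2], [335.9, 273.2], [167.2, 273.2]]
0.171 [[251.6, 253.9], [325.9, 253.9], [177.3, 253.9]]
0.19 [[251.7, 240.0], [318.7, 240.0], [184.6, 240.0]]
0.22 [[251.7, 222.8], [309.9, 222.8], [193.5, 222.8]]
0.25 [[251.7, 209.6], [303.1, 209.6], [200.4, 209.6]]
0.1 -0.016 0.0165 -0.0159 0.0169
0.108 -0.0187 0.0191 -0.016 0.0164
0.116 -0.0218 0.0223 -0.016 0.0165
0.124 -0.0254 0.0251 -0.0161 0.0166
0.132 -0.0266 0.0265 -0.016 0.0167
[[-1.000e-04  1.000e-04  1.000e+00]
 [ 9.536e-01 -3.011e-01  1.000e-04]
 [ 3.011e-01  9.536e-01 -0.000e+00]] [-0.08452331  0.02104198  0.00024959] 272.05944867903725
```

```bash
python3 - <<'E'
from h import *
c=load('wrist2');print(c['cx'],c['cy'])
im=c['pixels'][210:310,150:360,::-1];im=np.uint8(np.clip(im*1.6,0,255))
cv2.imwrite('pics/w2c.png',cv2.resize(im,None,fx=3.8,fy=3.8,interpolation=cv2.INTER_NEAREST))
o=manip.get_obs(); W=cloud(c); L=(W-o['position'])@o['eef_rot']
for r in (232,236,240,250,260): print(r,[(u,L[r,u].round(4).tolist()) for u in (160,170,180,186,322,330,340,350) if L[r,u,1]<.2])
m=(L[...,1]<.192)&(L[...,1]>.12)&(abs(L[...,2])>.035)
for s in(-1,1):
  q=L[m&(L[...,2]*s>0)]; print(s,len(q),q.min(0).round(4),q.max(0).round(4))
E
```

```text
252.01280296199943 196.6072843413124
232 [(170, [-0.0087, 0.1841, -0.0535]), (180, [-0.0093, 0.1827, -0.0466]), (322, [-0.0086, 0.1844, 0.0462]), (330, [-0.0087, 0.1842, 0.0514]), (340, [-0.0083, 0.1851, 0.0583])]
236 [(170, [-0.009, 0.1775, -0.0516]), (180, [-0.0085, 0.1787, -0.0456]), (322, [-0.0048, 0.1863, 0.047]), (330, [-0.0097, 0.1761, 0.0491]), (340, [-0.0085, 0.1786, 0.0562])]
240 [(160, [-0.0087, 0.1726, -0.0564]), (170, [-0.009, 0.172, -0.05]), (180, [-0.0067, 0.1766, -0.0452]), (322, [-0.0031, 0.1838, 0.0465]), (330, [-0.0093, 0.1714, 0.0478]), (340, [-0.0086, 0.1728, 0.0544])]
250 [(160, [-0.0094, 0.1587, -0.0518]), (170, [-0.0097, 0.1581, -0.046]), (180, [-0.0004, 0.1751, -0.0453]), (186, [0.0072, 0.1892, -0.0454]), (322, [0.0035, 0.1823, 0.0466]), (330, [-0.0054, 0.166, 0.0467]), (340, [-0.01, 0.1576, 0.0496]), (350, [-0.0094, 0.1587, 0.0557])]
260 [(160, [-0.0092, 0.1482, -0.0485]), (170, [-0.0057, 0.1542, -0.0452]), (180, [0.0058, 0.1735, -0.0454]), (322, [0.0099, 0.1804, 0.0466]), (330, [-0.0002, 0.1634, 0.0464]), (340, [-0.009, 0.1485, 0.0469]), (350, [-0.0097, 0.1474, 0.0518])]
-1 3382 [-0.0117  0.12   -0.0635] [ 0.0112  0.1916 -0.0448]
1 3370 [-0.0118  0.12    0.0459] [0.0116 0.1917 0.0642]
```

View pics/w2c.png

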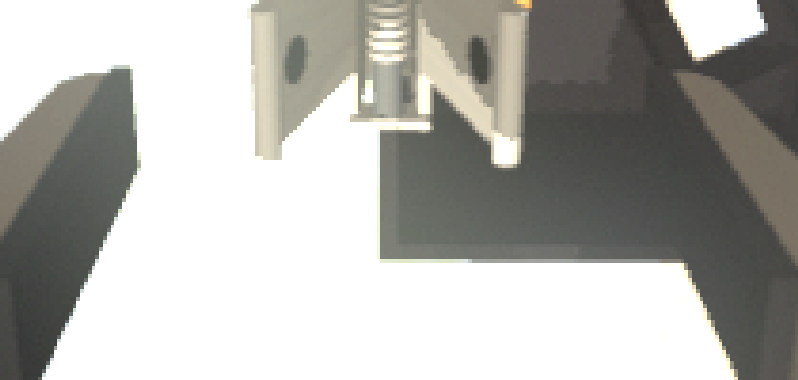

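The wrist crop puts the clip between the fingers to within 1 mm. I'll descend and squeeze.

Call:
servo_tool(
  commands=[
    [0, 2, -0.05, 0],
    [0, 3.7, -0.05, 0],
    [0, 4.8, -0.05, 0],
    [0, 4.8, -0.05, 0],
    [0, 4.8, -0.05, 0],
    [0, 4.8, -0.05, 0],
  ],
)

```text
clock: 2.35
position: [0.5131, 0.2599, 0.2883]
eef_rot: [[-0.958, 0.001, 0.288], [-0.288, 0.003, -0.958], [-0.002, -1.0, -0.002]]
ft_force: [0.4, -0.0, -0.8]
width: 0.0919
```

Call:
servo_tool(
  commands=[
    [0, 0, 0, 0],
    [0, 0, 0, 0],
    [0, 0, 0, 0],
    [0, 0, 0, 0],
    [0, 0, 0, 0],
    [0, 0, 0, 0],
    [0, 0, 0, 0],
    [0, 0, 0, 0],
  ],
  hand=1,
  squeeze=30,
)

```text
clock: 3.02
position: [0.5136, 0.2601, 0.29]
eef_rot: [[-0.958, 0.002, 0.288], [-0.288, 0.003, -0.958], [-0.003, -1.0, -0.002]]
ft_force: [-3.8, -0.2, 11.1]
width: 0.0407
```

```bash
python3 - <<'E'
from h import *
o=manip.get_obs();print({k:np.round(v,4) for k,v in o.items() if k in('position','ft_force','width','clock','q')})
for n in('wrist','scene'):
  c=shot(n,n+'3')
cv2.imwrite('pics/s3c.png',cv2.resize(c['pixels'][80:220,270:390,::-1],None,fx=4,fy=4))
E
```

```text
{'clock': np.float64(3.0167), 'q': array([0.2584, 0.2725, 1.7013, 0.0026, 1.1648, 1.5363]), 'position': array([0.5136, 0.2601, 0.29  ]), 'ft_force': array([-3.8466, -0.1881, 11.1486]), 'width': np.float64(0.0407)}
```

View pics/wrist3.png

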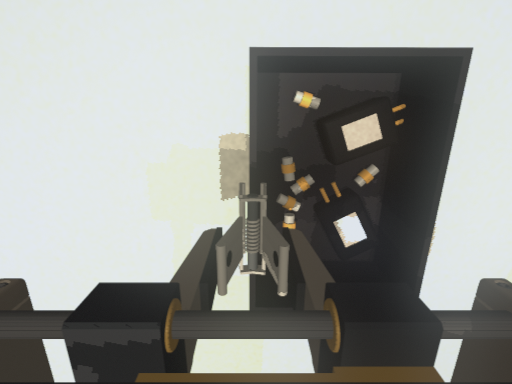

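View pics/s3c.png

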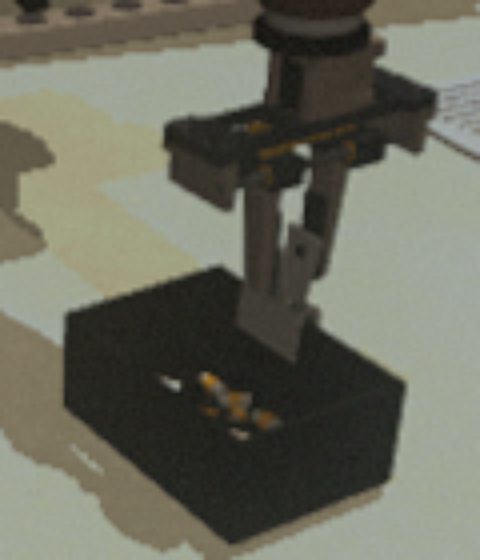

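The fingers are still closing, with the width at 41 mm and handles and pads in contact. I'll give them more time.

Call:
servo_tool(
  commands=[
    [0, 0, 0, 0],
    [0, 0, 0, 0],
    [0, 0, 0, 0],
    [0, 0, 0, 0],
    [0, 0, 0, 0],
    [0, 0, 0, 0],
  ],
)

```text
clock: 3.62
position: [0.5144, 0.2603, 0.2925]
eef_rot: [[-0.958, 0.006, 0.288], [-0.288, 0.004, -0.958], [-0.007, -1.0, -0.002]]
ft_force: [-2.6, -1.7, 10.0]
width: 0.0175
```

```bash
python3 - <<'E'
from h import *
o=manip.get_obs();print({k:np.round(v,4) for k,v in o.items() if k in('position','ft_force','width','clock','eef_rot')})
for n in('wrist','scene'):
  c=shot(n,n+'4')
cv2.imwrite('pics/s4c.png',cv2.resize(c['pixels'][80:220,270:390,::-1],None,fx=4,fy=4))
E
```

```text
{'clock': np.float64(3.6167), 'position': array([0.5144, 0.2603, 0.2925]), 'eef_rot': array([[-0.9577,  0.0058,  0.2878],
       [-0.2878,  0.0038, -0.9577],
       [-0.0066, -1.    , -0.002 ]]), 'ft_force': array([-2.6001, -1.7037,  9.96  ]), 'width': np.float64(0.0175)}
```

View pics/wrist4.png

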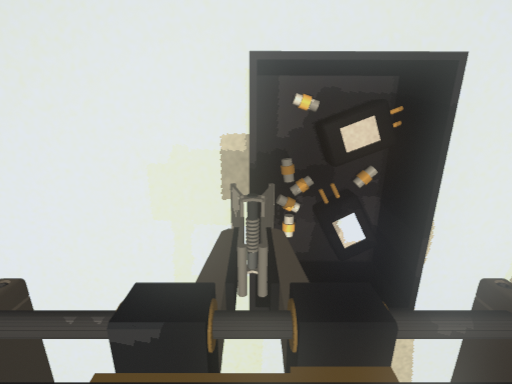

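View pics/s4c.png

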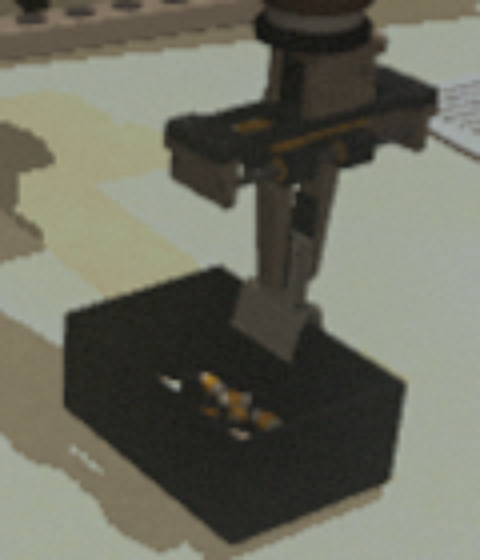

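Fully squeezed, at 17.5 mm wide. Lifting.

Call:
servo_tool(
  commands=[
    [0, -1, 0, 0],
    [0, -2.5, 0, 0],
    [0, -4, 0, 0],
    [0, -6, 0, 0],
    [0, -8, 0, 0],
    [0, -9, 0, 0],
    [0, -9, 0, 0],
    [0, -9, 0, 0],
  ],
)

```text
clock: 4.38
position: [0.5138, 0.2599, 0.3824]
eef_rot: [[-0.958, 0.006, 0.288], [-0.288, 0.004, -0.958], [-0.007, -1.0, -0.002]]
ft_force: [-0.1, -0.8, -1.6]
width: 0.0168
```

```bash
python3 - <<'E'
from h import *
o=manip.get_obs();print({k:np.round(v,4) for k,v in o.items() if k in('position','ft_force','width','clock','eef_rot')})
p=o['position'];R=o['eef_rot']
for n in('wrist','scene','side'):
  c=shot(n,n+'5');W=cloud(c);L=(W-p)@R
  cen=proj(c,p+R[:,1]*.2)[0]; print(n,cen)
  u,v=cen.astype(int); x0,y0=max(u-60,0),max(v-60,0)
  cv2.imwrite(f'pics/{n}5c.png',cv2.resize(c['pixels'][y0:v+70,x0:u+60,::-1],None,fx=4,fy=4))
  for lo in np.arange(.155,.26,.008):
    m=(abs(L[...,0])<.05)&(abs(L[...,2])<.03)&(L[...,1]>lo)&(L[...,1]<lo+.008)
    q=L[m]
    if len(q)>3: print(round(lo,3),len(q),q.min(0).round(4),q.max(0).round(4))
E
```

```text
{'clock': np.float64(4.3833), 'position': array([0.5138, 0.2599, 0.3824]), 'eef_rot': array([[-0.9577,  0.0061,  0.2878],
       [-0.2877,  0.0039, -0.9577],
       [-0.0069, -1.    , -0.002 ]]), 'ft_force': array([-0.0556, -0.8341, -1.6473]), 'width': np.float64(0.0168)}
wrist [251.70496675 234.30624815]
0.155 915 [-0.0141  0.155  -0.0234] [0.0192 0.163  0.0239]
0.163 330 [-0.014  0.163 -0.022] [-0.0092  0.171   0.0232]
0.171 259 [-0.0138  0.171  -0.0214] [-0.0093  0.179   0.0225]
0.179 215 [-0.0138  0.179  -0.0206] [-0.0012  0.187   0.0216]
0.187 111 [-0.0135  0.187  -0.0166] [0.0002 0.195  0.0197]
0.195 301 [-0.0295  0.1952 -0.0084] [0.0333 0.203  0.0096]
0.203 990 [-0.0294  0.203  -0.0105] [0.0336 0.2108 0.0116]
0.211 182 [-0.0293  0.2111 -0.0129] [0.0012 0.219  0.0141]
0.219 193 [-0.0291  0.219  -0.0153] [0.0053 0.227  0.0166]
0.227 211 [-0.029   0.227  -0.0176] [0.0097 0.235  0.0189]
0.235 32 [-0.0289  0.2351 -0.0177] [0.0018 0.2386 0.0191]
scene [343.77607722 124.33448629]
0.155 53 [-0.0133  0.1551 -0.0243] [0.0082 0.1629 0.0231]
0.163 43 [-0.0125  0.1631 -0.0241] [0.0091 0.17
[... 503 characters left out ...]
.0184] [0.0356 0.238  0.0174]
side [194.51460635 123.64974985]
0.155 47 [-0.0078  0.1552 -0.0213] [0.0203 0.1629 0.029 ]
0.163 35 [-0.0066  0.1633 -0.0189] [0.0205 0.171  0.0272]
0.171 24 [-0.0072  0.171  -0.0063] [0.0208 0.1787 0.0257]
0.179 28 [-0.0062  0.1796 -0.0042] [0.0214 0.1859 0.0255]
0.187 23 [-0.0055  0.1871 -0.0089] [0.0204 0.1942 0.0229]
0.195 24 [-0.0217  0.1957 -0.0074] [0.0205 0.2029 0.0139]
0.203 76 [-0.0277  0.2032 -0.008 ] [0.0381 0.211  0.0142]
0.211 55 [-0.0274  0.2111 -0.01  ] [0.0371 0.2189 0.0172]
0.219 62 [-0.0262  0.219  -0.0099] [0.0373 0.2269 0.0194]
0.227 68 [-0.0274  0.2271 -0.0143] [0.0386 0.2348 0.0233]
0.235 37 [-0.0245  0.235  -0.0139] [0.0361 0.2426 0.0212]
```

View pics/wrist5.png

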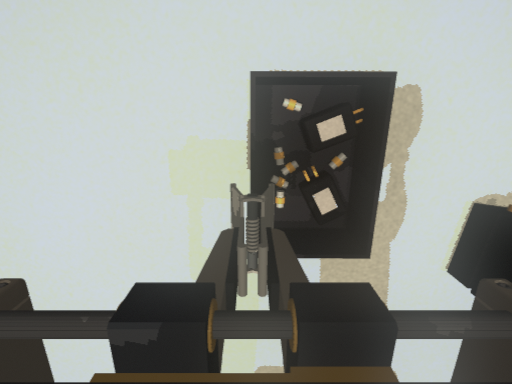

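View pics/scene5c.png

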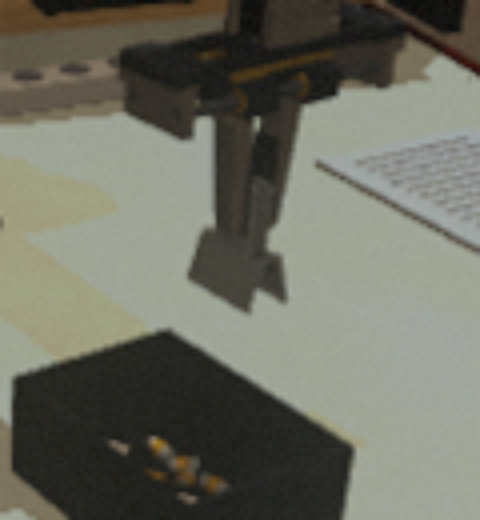

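View pics/side5c.png

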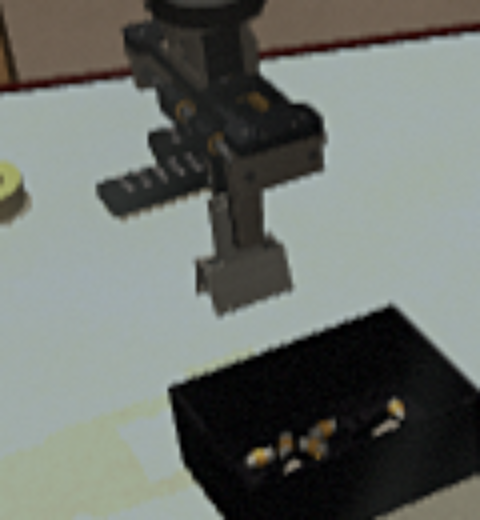

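Clip is off the rim, wide open and upright. Its lip tips are 238.6 mm ahead of the TCP, so the pin is at 207.6 mm. Transit to the card.

Call:
servo_tool(
  commands=[
    [0.4, -0.5, 1.5, 0],
    [1.2, -1, 4.5, 0.02],
    [2.1, -1, 8, 0.04],
    [3, -1, 11.5, 0.06],
    [3.9, -1, 15, 0.08],
    [4.8, -1, 18.5, 0.1],
    [5.5, -1, 21.5, 0.12],
    [6.0, -1, 23.4, 0.14],
  ],
)

```text
clock: 5.2
position: [0.523, 0.0157, 0.3887]
eef_rot: [[-0.989, 0.001, 0.148], [-0.148, 0.003, -0.989], [-0.001, -1.0, -0.002]]
ft_force: [0.7, -0.3, -1.5]
width: 0.0173
```

Call:
servo_tool(
  commands=[
    [0.4, 0, 3.5, 0.01],
    [0.7, 0, 7, 0.01],
    [1.1, 0, 10.5, 0.01],
    [1.4, 0, 14, 0.01],
    [1.8, 0, 17.5, 0.01],
    [2.1, 0, 20.5, 0.01],
    [2.3, 0, 22.7, 0.01],
    [2.4, 0, 23.7, 0.01],
  ],
)

```text
clock: 5.87
position: [0.5339, -0.2249, 0.3866]
eef_rot: [[-0.991, -0.001, 0.135], [-0.135, 0.003, -0.991], [0.001, -1.0, -0.003]]
ft_force: [0.4, -0.1, -1.3]
width: 0.0168
```

Call:
servo_tool(
  commands=[
    [0, 0, 0, 0],
    [0, 0, 0, 0],
  ],
)

```text
clock: 6.03
position: [0.5336, -0.2247, 0.3855]
eef_rot: [[-0.991, -0.003, 0.135], [-0.135, 0.005, -0.991], [0.002, -1.0, -0.005]]
ft_force: [0.1, -0.1, -0.7]
width: 0.0173
```

```bash
cat > m.py <<'E'
from h import *
import sys
t=sys.argv[1]
o=manip.get_obs();print({k:np.round(v,4) for k,v in o.items() if k in('position','ft_force','width','clock','eef_rot')})
p=o['position'];R=o['eef_rot']; np.savez(f'pics/o{t}.npz',p=p,R=R)
for n in('wrist','scene','side'):
  c=shot(n,n+t);W=cloud(c);L=(W-p)@R
  cen=proj(c,p+R[:,1]*.22)[0]
  u,v=cen.astype(int); x0,y0=max(u-70,0),max(v-70,0)
  cv2.imwrite(f'pics/{n}{t}c.png',cv2.resize(c['pixels'][y0:v+70,x0:u+70,::-1],None,fx=4,fy=4))
  m=(abs(L[...,0])<.05)&(abs(L[...,2])<.024)&(L[...,1]>.195)&(L[...,1]<.24)
  q=L[m]
  if len(q)>5: print(n,'clip',len(q),q.min(0).round(4),q.max(0).round(4))
  m=(W[...,2]>.0955)&(W[...,2]<.103)&(abs(W[...,0]-.532)<.08)&(abs(W[...,1]+.222)<.03)&(L[...,1]>.255)
  q=W[m]
  if len(q)>5:
    r=cv2.minAreaRect(np.float32(q[:,:2])); print(n,'card',len(q),r,'L:',L[m].min(0).round(4),L[m].max(0).round(4))
E
python3 m.py 6
```

```text
{'clock': np.float64(6.0333), 'position': array([ 0.5336, -0.2247,  0.3855]), 'eef_rot': array([[-0.9909, -0.003 ,  0.1348],
       [-0.1348,  0.0046, -0.9909],
       [ 0.0023, -1.    , -0.005 ]]), 'ft_force': array([ 0.1394, -0.1   , -0.6921]), 'width': np.float64(0.0173)}
wrist clip 1918 [-0.0296  0.1952 -0.0177] [0.0331 0.239  0.0189]
wrist card 269 ((0.565016508102417, -0.21807324886322021), (0.05449417978525162, 0.004113031085580587), 7.708837032318115) L: [-0.0599  0.2847 -0.003 ] [-0.0054  0.2896  0.0011]
scene clip 200 [-0.0312  0.1959 -0.0207] [0.0349 0.2358 0.016 ]
scene card 59 ((0.5304602980613708, -0.22048908472061157), (0.12352844327688217, 0.005398796871304512), 8.077066421508789) L: [-0.0599  0.2837 -0.0059] [ 0.0637  0.2898 -0.0003]
side clip 432 [-0.0285  0.1953 -0.0162] [0.0355 0.239  0.0208]
side card 112 ((0.5318582057952881, -0.22389575839042664), (0.11939548701047897, 0.006801985204219818), 8.105508804321289) L: [-0.0587  0.2857 -0.0033] [0.0607 0.2899 0.0039]
```

View pics/wrist6.png

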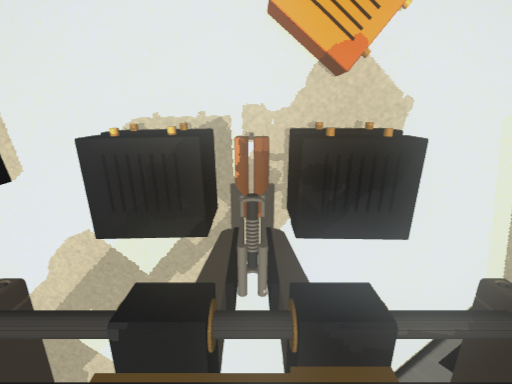

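View pics/scene6c.png

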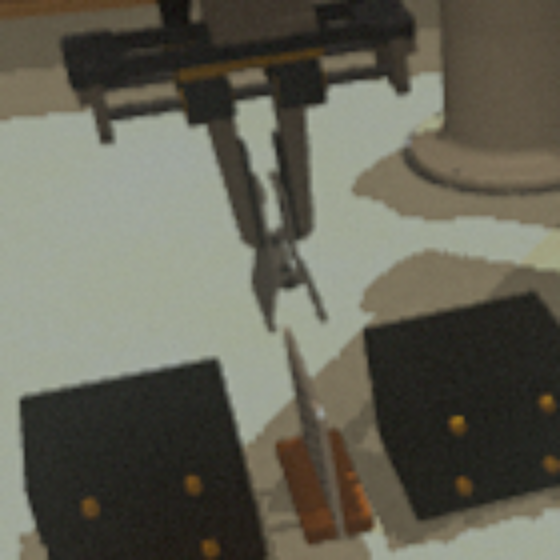

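View pics/side6c.png

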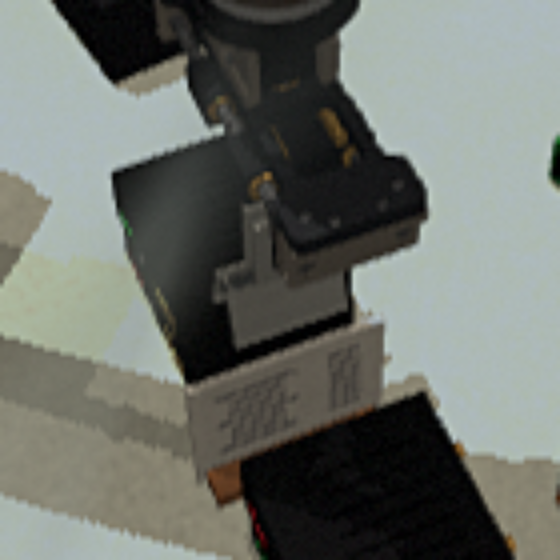

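Wrist, scene and side all put the clip 1 to 2 mm to +z of the card's plane in tool axes, with the angle matched to within 0.3°. I'll correct that while descending partway, then look again.

Call:
servo_tool(
  commands=[
    [0, 0.5, -0.15, 0],
    [0, 1.5, -0.15, 0],
    [0, 2.5, -0.15, 0],
    [0, 3.5, -0.15, 0],
    [0, 4, -0.15, 0],
    [0, 4, -0.15, 0],
    [0, 4, -0.15, 0],
    [0, 4, -0.15, 0],
  ],
)

```text
clock: 6.85
position: [0.5338, -0.222, 0.3467]
eef_rot: [[-0.991, -0.001, 0.137], [-0.137, 0.003, -0.991], [0.001, -1.0, -0.004]]
ft_force: [-0.7, -0.1, -0.8]
width: 0.017
```

```bash
sed -i 's/L\[...,1\]>.255/L[...,1]>.2415/' m.py; python3 m.py 7
```

```text
{'clock': np.float64(6.85), 'position': array([ 0.5338, -0.222 ,  0.3467]), 'eef_rot': array([[-9.906e-01, -1.200e-03,  1.369e-01],
       [-1.369e-01,  3.500e-03, -9.906e-01],
       [ 7.000e-04, -1.000e+00, -3.600e-03]]), 'ft_force': array([-0.7479, -0.0774, -0.7517]), 'width': np.float64(0.017)}
wrist clip 1910 [-0.0295  0.1956 -0.0178] [0.0329 0.2385 0.0189]
wrist card 287 ((0.5714094638824463, -0.2173043191432953), (0.041595812886953354, 0.004385977052152157), 8.127598762512207) L: [-0.0589  0.2461 -0.0007] [-0.0173  0.25    0.0037]
scene clip 193 [-0.0304  0.1954 -0.0199] [0.0364 0.2376 0.0164]
scene card 48 ((0.5454515814781189, -0.21845610439777374), (0.09430307149887085, 0.005067783407866955), 8.121454238891602) L: [-0.0593  0.2447 -0.0036] [0.035  0.2511 0.0016]
side clip 367 [-0.0279  0.1956 -0.0156] [0.0358 0.239  0.0209]
side card 49 ((0.5317569971084595, -0.2241419106721878), (0.11933089047670364, 0.007454336155205965), 8.675389289855957) L: [-0.0575  0.2458 -0.0004] [0.0618 0.2511 0.0071]
```

View pics/wrist7c.png

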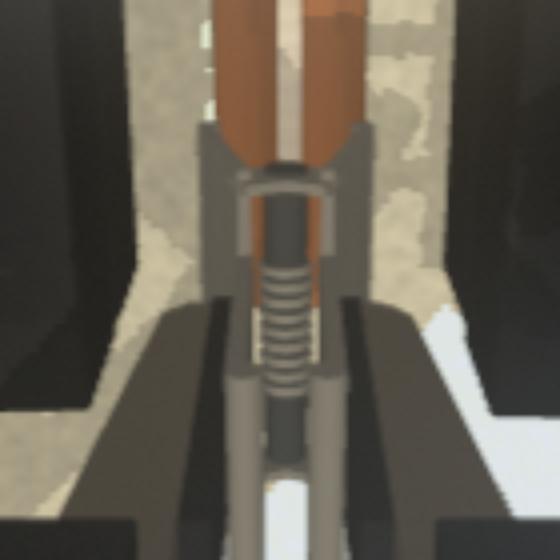

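View pics/scene7c.png

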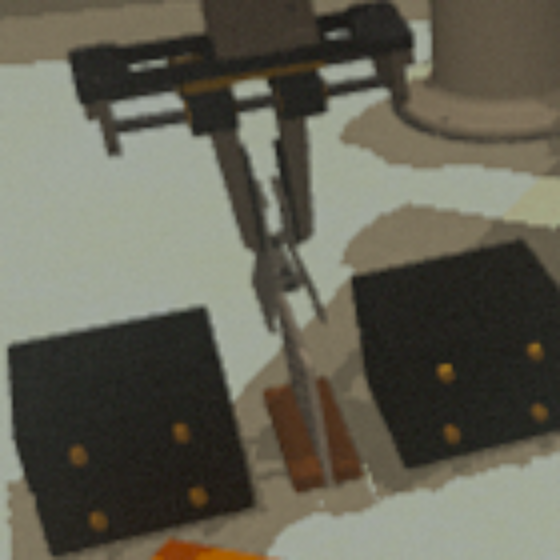

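Both jaws are clear either side of the card in the wrist crop (card at 290, clip middle at 286). I'll shift 0.8 mm and go down the remaining 25 mm, slowly.

Call:
servo_tool(
  commands=[
    [0, 0, 0.08, 0],
    [0, 0.4, 0.08, 0],
    [0, 0.9, 0.08, 0],
    [0, 1.4, 0.08, 0],
    [0, 1.9, 0.08, 0],
    [0, 2.3, 0.08, 0],
    [0, 2.5, 0.08, 0],
    [0, 2.5, 0.08, 0],
  ],
)

```text
clock: 7.67
position: [0.5337, -0.2226, 0.3211]
eef_rot: [[-0.991, -0.002, 0.137], [-0.137, 0.004, -0.991], [0.001, -1.0, -0.004]]
ft_force: [-0.2, -0.2, -1.7]
width: 0.0171
```

```bash
sed -i 's/L\[...,1\]>.2415/L[...,1]>.2/; s/(L\[...,1\]<.24)/(L[...,1]<.242)/' m.py; python3 m.py 8; sed -n 1,1p m.py
```

```text
{'clock': np.float64(7.6667), 'position': array([ 0.5337, -0.2226,  0.3211]), 'eef_rot': array([[-0.9906, -0.0019,  0.137 ],
       [-0.137 ,  0.004 , -0.9906],
       [ 0.0013, -1.    , -0.0042]]), 'ft_force': array([-0.2263, -0.2342, -1.7104]), 'width': np.float64(0.0171)}
wrist clip 2162 [-0.0499  0.1951 -0.0177] [0.05   0.2392 0.0189]
wrist card 574 ((0.5322582125663757, -0.22225743532180786), (0.12027840316295624, 0.030663160607218742), 7.730818748474121) L: [-0.059   0.2181 -0.0148] [0.0613 0.2256 0.0158]
scene clip 229 [-0.0495  0.1953 -0.02  ] [0.0372 0.2415 0.0168]
scene card 54 ((0.5469194054603577, -0.2184820920228958), (0.09290450811386108, 0.03165525943040848), 8.50735855102539) L: [-0.0604  0.2187 -0.0173] [0.0327 0.2254 0.0146]
side clip 379 [-0.0457  0.1954 -0.0145] [0.0494 0.2417 0.0216]
side card 89 ((0.5174515247344971, -0.23542523384094238), (0.02733313851058483, 0.08783697336912155), 73.60456848144531) L: [-0.0281  0.2183 -0.0109] [0.0613 0.2256 0.0196]
from h import *
```

View pics/wrist8c.png

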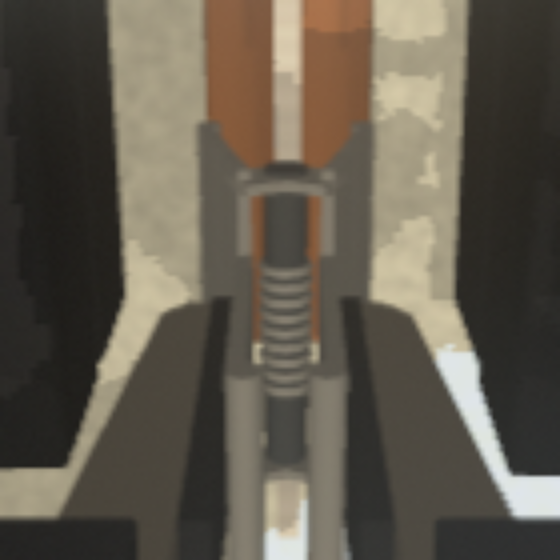

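View pics/scene8c.png

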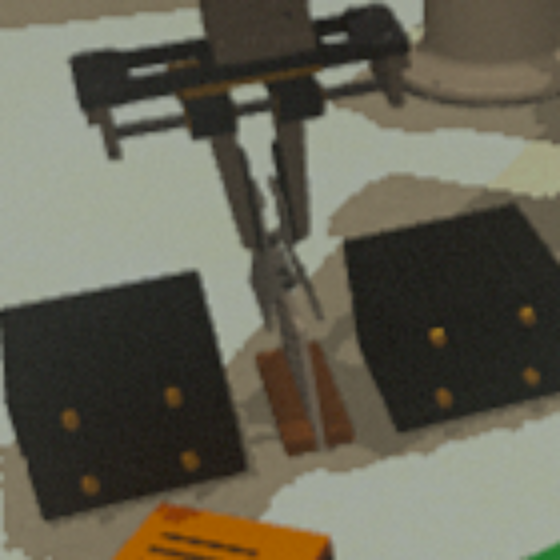

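View pics/side8c.png

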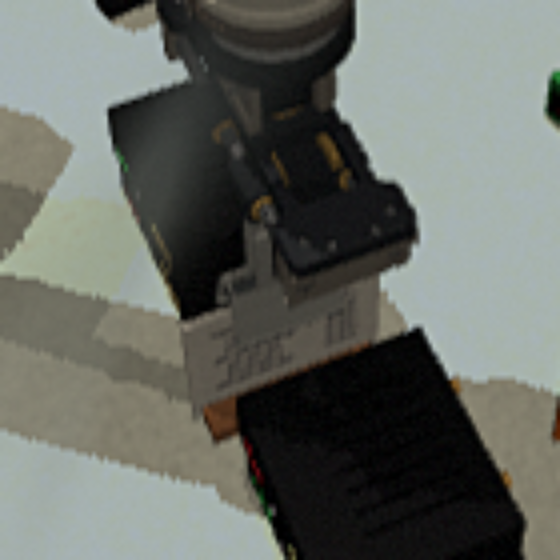

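```bash
python3 - <<'E'
from h import *
o=np.load('pics/o8.npz');W=cloud(load('wrist8'));L=(W-o['p'])@o['R']
m=(L[...,1]>.215)&(L[...,1]<.228)&(abs(L[...,2])<.012)&(abs(L[...,0])>.038)&(abs(L[...,0])<.062)
for s in(-1,1):
  q=L[m&(L[...,0]*s>0)];print(len(q),q.min(0).round(4),q.max(0).round(4),np.median(q,0).round(4))
q=L[(abs(L[...,0])<.034)&(abs(L[...,2])<.024)&(L[...,1]>.228)&(L[...,1]<.245)];print(q.min(0),q.max(0))
for t in('0','8'):
  for n in('scene','side'):
    V=cloud(load(n+t)); 
    for x,y in((.5237,-.1115),(.5535,-.3312)):
      g=V[(abs(V[...,2]-.094)<.006)&(np.hypot(V[...,0]-x,V[...,1]-y)<.09)&(abs(V[...,1]+.222)>.035)]
      print(t,n,len(g),np.round(cv2.minAreaRect(np.float32(g[:,:2]))[0],4))
print(manip.get_obs()['position'],manip.get_obs()['ft_force'])
E
```

```text
202 [-0.0592  0.2204 -0.0014] [-0.0381  0.2278  0.0032] [-0.049   0.2223  0.0009]
89 [ 0.0465  0.221  -0.0007] [0.0613 0.2236 0.0036] [0.0539 0.2224 0.001 ]
[-0.02903908  0.22800129 -0.01774164] [0.00968859 0.23918351 0.01893225]
0 scene 1140 [ 0.5236 -0.1097]
0 scene 1362 [ 0.5534 -0.3295]
0 side 1839 [ 0.524  -0.1132]
0 side 3055 [ 0.5535 -0.3331]
8 scene 1136 [ 0.5237 -0.1092]
8 scene 1356 [ 0.5542 -0.3296]
8 side 863 [ 0.4976 -0.1175]
8 side 3058 [ 0.5534 -0.333 ]
[ 0.53404698 -0.22277332  0.3222442 ] [ 0.00516081 -0.5982497  -1.70936822]
```

```bash
python3 -c "
from cell import manip
print(manip.get_obs()['width']);print(manip.finish_job())"
```

```text
0.017170003178521055
the job is handed in; nothing more can be done
None
```

I took the clip off the bin's rim and lowered it, squeezed wide open, over the middle of the card's top edge. I handed the job in about 8 s into the 42 s, with the gripper still holding it. No verdict was reported back.

Last checks, from the wrist camera unless stated:
- **Jaws:** the finger opening is 17 mm at a 30 N squeeze, so the handles are at their stop and the jaws fully open.
- **Height:** the card's edge is about 16 mm above the lip tips and about 15 mm below the pin.
- **Centring:** the edge is about 0.5 mm off the clip's middle plane and about 1 mm from the middle along the card, with the angle within about 0.5°.
- **Contact:** the wrist force shows about the clip's own weight, with no sign of contact. In the wrist picture the card runs clear between the jaws.
- **Receivers:** the stack tops measured within 1 mm of their starting places, and the card matches its first measurement to within the 2 mm calibration.

One reading disagreed. The side camera gave the +y stack about 26 mm off at the end, but the arm hid half of it in that view. The scene camera saw the whole stack and showed it unmoved, so I discounted the side reading.

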